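# Wedge the spring clip off a press gear spindle

## Task

Free the spring clip that holds the press gear on its spindle: slide the forked wedge under the clip's two feet until the clip has risen out of the spindle's groove; keep the gripper off the clip until then. Then lift the clip off the spindle and put it in the parts tray; the wedge is left lying flat, on the gear or on the bench. Leave the ink tin, the hand roller and the wooden block alone.

Things in the scene. Friction and masses are not known exactly. Their poses are not given: they have to be found in the camera images.
- stand: Fixed stand: grey foot, on it a dark steel gear lying flat, 176 mm across, smooth upper face 40 mm above the bench (flat to radius 82 mm), a spindle rising from its centre. Origin: on the spindle axis at bench level, z up. The wedge is driven under the clip along +x or -x of this frame (horizontal, square to the line between the clip's feet).
- spindle_top (a point): Centre of the spindle's top, 76 mm above the gear face. Heights above that face: collar 28 mm in diameter up to 8 mm, groove 20 mm in diameter up to 13 mm, a short conical shoulder, then the straight head, 27 mm in diameter, up to 32 mm, then a guide pin 11 mm in diameter to the top.
- clip: Steel spring clip, about 110 g: an upside-down U over the spindle, 76 mm wide (y), 38 mm deep (x), 77 mm high. Its two sprung legs end in plates whose inner edges sit in the groove. Origin: on its axis at the plates' underside, z up; at the start its axes are the stand's and it is 48 mm above the bench. At 55 mm or more it is out of the groove, clinging lightly to the head, and lifts off upward.
- clip_knob (a point): Near the top of the upright round steel tube that is the clip's middle: 23 mm in diameter, open, from 26 to 74 mm above the clip's origin, this point at 64 mm. Its bore slides on the guide pin. Pinch it here from above. Once out of the groove the clip must still rise about 35 mm straight up before the tube clears the pin.
- clip_foot (a point): Lowest point of the rounded lip under the foot on the clip's +y side, 31 mm from its axis; the other foot is its mirror image. Each lip is 16 mm long in x; at the start it is 6 mm above the gear face. A foot that is lifted swings outward and up and spreads the clip.
- wedge: Loose forked wedge, about 300 g, 155 mm long: flat-bottomed steel fork with an upright pale wooden handle. Origin: underside, below the handle's centre; x towards the tips, z up. Steel body 17 mm high from x = -15 to 40 mm, 76 mm wide; then two tines. With the spindle in the slot, the clip is fully up when the spindle axis is 60 to 75 mm ahead of the origin.
- wedge_handle (a point): Point inside the handle 45 mm above the wedge's underside, a good height to grip. The handle is 30 mm (wedge x) by 24 mm (wedge y), its top 63 mm above the underside.
- wedge_tip (a point): Midway between the two tips, at the underside, 140 mm ahead of the wedge's origin. Tines: 20 to 38 mm to either side of the middle (slot 40 mm wide), 2 mm high at the tips, rising evenly over 60 mm to 17 mm, level behind that. The slot ends 40 mm ahead of the origin. Pushed along the gear face it needs roughly 10 to 20 N, and stays put when let go.
- tray: Fixed open aluminium parts tray, 170 mm (x) by 130 mm (y), 28 mm high, walls and floor 4 mm thick. Origin: centre of its underside.
- ink_tin: Bystander: closed grey ink tin, 84 mm in diameter, 75 mm high; origin at the centre of its underside.
- brayer: Bystander: hand ink roller, black roller 44 mm in diameter and 120 mm long with a wooden handle; about 165 mm long overall; origin below the middle of the roller, handle to -x.
- planer_block: Bystander: wooden block 100 by 75 by 45 mm; origin at the centre of its underside.
Things that resemble listed ones, but are neither listed nor needed, are in the scene too. Leave any green or pink look-alike of the clip alone.

How it is judged:
By the outcome, as a careful person would: the job done as asked, in the order asked, and still so for the second after the job is handed in, with the robot touching nothing.
It also fails if it takes over 61 s, if anything falls off the work surface, if the arm or the gripper's body presses on something with over 40 N, if the wrist force passes 120 N, or if a joint passes its speed limit or range.

## Robot

A 6-joint arm with a two-finger parallel gripper is mounted at the origin on the work surface. World frame = base frame: x ahead of the robot, y to its left, z up, the work surface at z = 0. Lengths are in mm, angles in degrees, forces in N, time in s.
With the tool pointing down it reaches from about 325 to 775 mm from the base axis. Payload 9.3 kg.
Tool frame: the origin (TCP) lies at the very end of the fingers, on their centre line; the grasp point (between the pads) lies manip.hold_point_z behind it (manip.hold_point_z is the distance from the TCP to the grasp point, in mm); z points along the fingers, y is the direction in which the jaws open and shut (so a half turn about z gives the same grasp; the last joint's range is limited). The gripper opens to 85 mm and grips with 20 to 120 N. Pads are 22 mm wide; open, the fingers measure 114 mm over their backs; the gripper's body (76 mm by 85 mm) begins 54 mm behind the grasp point. The pads swing forward as they close: fully open they stand 13 mm farther back than shut.
Start: joints at [58.35, 14.817, 1.232, 76.415, 0, 81.257], TCP at [214.08, 506.623, 231.279] pointing down, gripper open.
Joint ranges: [-174.27, 174.27], [-52.1, 104.24], [-59.71, 78.15], [-110.17, 111.67], [-87.03, 83.33], [-180, 180]. Speed limits (degrees/s): [127.2, 127.2, 159.86, 180, 180, 180].

## Interface

Orientations are given as [roll, pitch, yaw] about the fixed x, y, z axes, in that order (R = Rz(yaw) Ry(pitch) Rx(roll)).
In Python, from workcell import manip, imaging gives the robot as it stands. The module is installed in compiled form; this text tells all that it offers.
- The arm moves only by the tool drive_tool, never from a script. Its argument "series" is a list of rows, each an object of numbers: "hand": the opening in per cent of the stroke, from 0 (shut) to 100 (fully open); "x", "y", "z": the shift along the tool's x, y, z normalised to -1 to 1, where 1 is 0.04 m; "wx", "wy", "wz": the turn, a rotation vector about the tool's x, y, z normalised to -1 to 1, where 1 is 360 degrees. In form: [{"hand": .., "x": .., "y": .., "z": .., "wx": .., "wy": .., "wz": ..}, ...]. A call has 1 to 10 rows; each row shifts and turns the commanded pose from where the row before left it, along the tool's axes as they then stand; what a row does not reach is not made up. A row lasts 1/12 s, in which the tool goes at most 41.7 mm and 7.16 degrees, less where a joint would pass 70% of its speed; a pose out of reach is approached as far as the arm can. A call with a number of a shift or a turn outside -1 to 1 is refused whole. A call with a gripper value outside its range is refused whole. The fingers move at their own pace and stop on an object; the grip force is fixed at half the most. Time passes only in rows, so rows that do not move let the fingers close. It gives the time, the measured TCP pose, the force and the opening at its end, in the units of the state.
- manip.state(): the state, without advancing time (a new reading comes with each control period).
- imaging.camera(name): name is "scene" or "top" or "wrist"; returns a dict with "img" (420x560x3 uint8, blue, green, red), "z_map" (420x560 float32, mm along the optical axis (not along the pixel's ray), 0 where there is no reading), "fx", "fy", "cx", "cy" (pixels), "position" and "orientation" of the camera in the world. Camera axes: x right, y down, z forward; pixel columns grow to the right and rows downward; lengths in mm; the calibration is good to about 2 mm. A picture is of the moment at which its call begins.
- manip.finish_job(): hands the job in, once; it reports no verdict.
The state is a dict: "clock": time; "joint_positions": joint angles; "joint_velocities": joint speeds; "effort": joint torques, N m; "ee_pos": TCP position; "eef_rot": TCP orientation; "wrist_force": force on the tool from outside, world axes, zero at the start; "wrist_torque": the same for the moment, N m; "opening": finger opening in mm.
Only numpy, scipy, OpenCV 4.12 (cv2) and the standard library are available. Lean on these libraries where they do the work, as an engineer would, in place of code of your own. Each camera call takes 0.05 s, during which the arm holds its last target. There are 200 camera calls.

## Working session

There is one attempt and no reset: what is moved stays moved. The work goes in short steps, Python scripts to look and compute and a tool call to move; the robot and the scene stay as the last step left them, time stands still between calls to the robot, and variables do not carry over. Pictures are saved under pics/ and viewed, about 8 in all and at most 12, crops included, and the job is handed in when it is done.

Besides the shell and the picture viewer there is one more tool, called after "Request:" in YAML: its name, and indented under it one key for each argument. drive_tool: Moves the arm, as the interface text tells. Scaled input: -1 to 1 covers 0.04 m each way for a shift and 360 degrees each way for a turn. Its arguments: {"type":"object","properties":{"series":{"type":"array"}},"required":["series"]}

```bash
mkdir -p pics; cat > h.py <<'E'
import numpy as np,cv2,pickle
from workcell import manip,imaging
from scipy.spatial.transform import Rotation as R
def grab(n):
    c=imaging.camera(n); pickle.dump(c,open(f'{n}.pkl','wb')); return c
def load(n): return pickle.load(open(f'{n}.pkl','rb'))
def rot(c):
    o=np.array(c['orientation'],float)
    return o if o.shape==(3,3) else R.from_euler('xyz',o,degrees=True).as_matrix()
def cloud(c):
    z=c['z_map'].astype(float); v,u=np.mgrid[:z.shape[0],:z.shape[1]]
    P=np.stack([(u-c['cx'])/c['fx']*z,(v-c['cy'])/c['fy']*z,z],-1)
    W=P@rot(c).T+np.array(c['position']); W[z==0]=np.nan; return W
E
python3 - <<'E'
from h import *
for n in ('scene','top'):
    c=grab(n); cv2.imwrite(f'pics/{n}0.png',c['img']); print(n,c['position'],c['orientation'],c['fx'],c['cx'],c['cy'])
print(manip.state(),manip.hold_point_z)
E
```

```text
scene [ 908.84158917 -549.48354249  667.64378383] [-133.34818054    1.05968755   29.83201455] 420.9301327982038 278.86095621945776 206.5948849289853
top [ 327.0208926    -3.56757191 1467.34015892] [-168.62288349    0.24807548  -88.98572686] 537.5912683546106 268.77298389012975 214.9264089811686
{'clock': 0.1, 'joint_positions': array([5.83506354e+01, 1.48475277e+01, 1.19386814e+00, 7.64155500e+01,
       2.27927417e-04, 8.12564285e+01]), 'joint_velocities': array([-0.04049666, -0.16373893,  0.09516985,  0.04858319, -0.00368953,
       -0.01581186]), 'effort': array([ 4.64641067e-03, -5.56691658e+01,  3.45072663e+01,  1.16401550e-02,
       -1.39834933e-04, -4.85820919e-05]), 'ee_pos': array([213.94069195, 506.41066433, 230.72506241]), 'eef_rot': array([-1.79931629e+02, -1.07459993e-02,  1.57094200e+02]), 'wrist_force': array([-0.03020986, -0.28923904,  0.36872098]), 'wrist_torque': array([ 0.03068823, -0.03485296,  0.0684647 ]), 'opening': 85.58244628078765} 18.700000000000003
```

View pics/scene0.png

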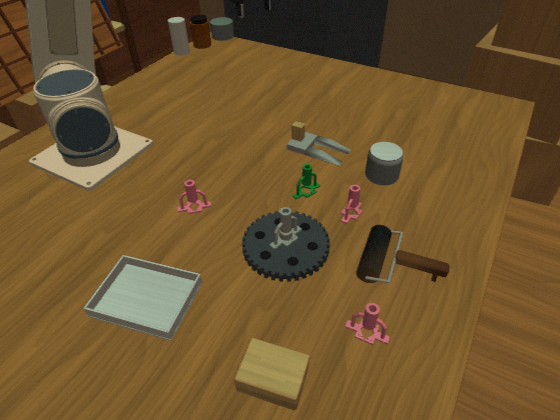

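View pics/top0.png

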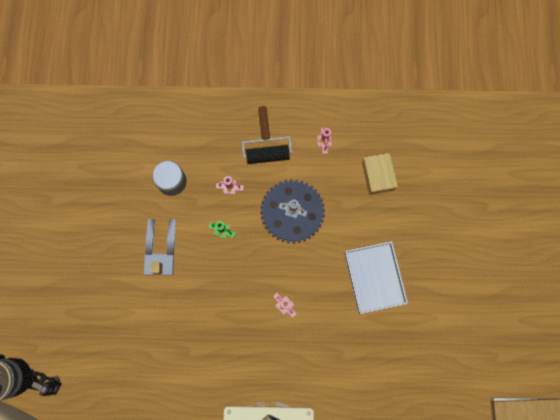

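Target clip: grey, on the gear, at scene (286,225) / top (293,209). Possible mix-ups, to be left alone: green at top (221,230), and pink at (230,186), (325,138) and (285,305). The wedge is at top (159,250), with its handle at (155,267). The tray is at (376,278).

```bash
python3 - <<'E'
from h import *
c=load('top');W=cloud(c)
def reg(u0,u1,v0,v1,z0,z1):
    P=W[v0:v1,u0:u1].reshape(-1,3); return P[(P[:,2]>z0)&(P[:,2]<z1)]
def box(n,P):
    (x,y),(w,h),a=cv2.minAreaRect(P[:,:2].astype(np.float32)); print(n,len(P),'c',round(x,1),round(y,1),'size',round(w,1),round(h,1),'ang',round(a,1),'med',np.median(P,0).round(1))
box('gear',reg(255,330,175,247,30,46))
box('clip>60',reg(255,330,175,247,56,140))
box('tube',reg(255,330,175,247,112,140))
box('feet/arms',reg(255,330,175,247,47,80))
box('wedge all',reg(135,185,210,280,6,25))
box('handle',reg(135,185,210,285,45,80))
box('tray',reg(335,420,230,325,15,40))
box('tin',reg(140,190,155,200,60,90))
a=cv2.resize(c['img'][170:255,250:335],None,fx=4.7,fy=4.7,interpolation=cv2.INTER_CUBIC)
s=load('scene')['img']
b=cv2.resize(s[195:285,235:335],None,fx=4,fy=4,interpolation=cv2.INTER_CUBIC)
o=np.zeros((400,800,3),np.uint8);o[:399,:399]=a[:399,:399];o[:360,400:]=b
cv2.imwrite('pics/crop.png',o)
E
```

```text
gear 2639 c 628.3 -55.3 size 174.6 174.5 ang 1.3 med [625.  -54.4  40.6]
clip>60 172 c 628.4 -55.6 size 69.9 24.6 ang 81.9 med [624.7 -54.4  99.4]
tube 66 c 628.8 -54.5 size 23.4 20.5 ang 1.4 med [628.2 -54.7 121.3]
feet/arms 221 c 627.9 -58.0 size 167.0 155.1 ang 78.5 med [620.6 -54.7  51.8]
wedge all 999 c 534.1 307.2 size 194.6 136.7 ang 2.5 med [511.1 295.8  15.7]
handle 123 c 466.9 304.5 size 29.4 25.5 ang 1.9 med [467.8 303.2  63.2]
tray 479 c 454.5 -279.9 size 170.0 132.1 ang 12.9 med [ 457.  -290.    27.4]
tin 721 c 712.1 283.1 size 78.6 82.1 ang 14.3 med [710.8 281.6  74.7]
```

View pics/crop.png

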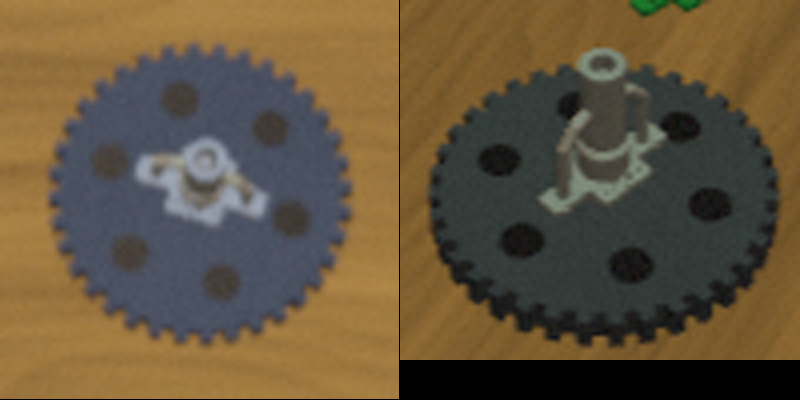

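The crop confirms the choice: a grey steel clip on the gear, feet at about (150,168) and (257,205) in the left crop. Next I'll refine the yaws.

```bash
python3 - <<'E'
from h import *
def pca(P):
    q=P[:,:2]-P[:,:2].mean(0); w,v=np.linalg.eigh(q.T@q/len(q)); a=np.degrees(np.arctan2(v[1,1],v[0,1]))%180; return P.mean(0).round(1),np.sqrt(w).round(1),a.round(1)
cams={n:cloud(load(n)) for n in('scene','top')}
for n,W in cams.items():
    Q=W.reshape(-1,3);d=np.hypot(Q[:,0]-628.5,Q[:,1]+55)
    G=Q[(d<80)&(abs(Q[:,2]-40)<8)];print(n,'gear z',np.median(G[:,2]), 'centre',cv2.minEnclosingCircle(Q[(d<100)&(Q[:,2]>30)&(Q[:,2]<60)][:,:2].astype(np.float32)))
    for lo,hi in((44.5,56),(46,60),(60,110)):
        S=Q[(d<45)&(Q[:,2]>lo)&(Q[:,2]<hi)];print(lo,hi,len(S),pca(S))
        S=S[np.hypot(S[:,0]-628.5,S[:,1]+55)>24]
        a=np.degrees(np.arctan2(S[:,1]+55,S[:,0]-628.5))%180;print('  outer ang',len(S),np.median(a).round(1),np.percentile(a,[10,90]).round(1))
    T=Q[(d<30)&(Q[:,2]>115)];print('tube',T[:,2].max().round(1),cv2.minEnclosingCircle(T[:,:2].astype(np.float32)))
    d2=np.hypot(Q[:,0]-467,Q[:,1]-304)
    H=Q[(d2<30)&(Q[:,2]>58)];print('handle',cv2.minAreaRect(H[:,:2].astype(np.float32)),np.median(H[:,2]))
    B=Q[(Q[:,0]>435)&(Q[:,0]<515)&(abs(Q[:,1]-302)<55)&(Q[:,2]>12)&(Q[:,2]<22)];print('body',cv2.minAreaRect(B[:,:2].astype(np.float32)))
    T=Q[(Q[:,0]>515)&(Q[:,0]<620)&(abs(Q[:,1]-302)<50)&(Q[:,2]>4)&(Q[:,2]<22)];m=T[:,1].mean()
    for s in(-1,1):
        U=T[s*(T[:,1]-m)>0];print('tine',len(U),np.polyfit(U[:,0],U[:,1],1).round(3),U[:,0].max().round(1))
E
```

```text
scene gear z 39.0539549005062 centre ((627.8179931640625, -56.35274887084961), 89.66382598876953)
44.5 56 238 (array([631.3, -62.7,  50.7]), array([ 8.1, 20.9]), np.float64(68.0))
  outer ang 78 72.4 [60.5 83.3]
46 60 266 (array([631.2, -62.7,  51.6]), array([ 7.9, 20.7]), np.float64(68.5))
  outer ang 86 72.4 [61.1 82.9]
60 110 330 (array([630.3, -62.9,  83. ]), array([ 4.8, 14.4]), np.float64(69.6))
  outer ang 53 73.7 [68.7 77.6]
tube 123.2 ((627.79931640625, -56.59468078613281), 12.509452819824219)
handle ((465.2995910644531, 301.7620849609375), (28.872730255126953, 25.094911575317383), 0.34728869795799255) 61.392589025132395
body ((482.2389221191406, 304.08087158203125), (65.19073486328125, 83.54000091552734), 0.09651334583759308)
tine 197 [3.90000e-02 2.50652e+02] 597.6
tine 190 [5.30000e-02 3.00592e+02] 598.0
top gear z 40.87120564156464 centre ((629.1814575195312, -54.56607437133789), 88.79220581054688)
44.5 56 177 (array([624.5, -54.2,  49.7]), array([17.3, 22.8]), np.float64(79.7))
  outer ang 94 79.3 [ 28.1 147.8]
46 60 160 (array([622.9, -53.4,  51.2]), array([13.5, 21.9]), np.float64(75.2))
  outer ang 69 74.5 [ 34.7 137.4]
60 110 90 (array([624.6, -54.7,  85. ]), array([ 4.7, 16.5]), np.float64(74.0))
  outer ang 19 72.9 [68.6 78.8]
tube 128.9 ((628.8865966796875, -54.74556350708008), 11.925128936767578)
handle ((467.0899353027344, 304.9894104003906), (24.079519271850586, 29.518383026123047), 89.6373291015625) 63.81494457229087
body ((483.0040283203125, 305.0224609375), (62.4427375793457, 77.90139770507812), 0.658852219581604)
tine 284 [-6.00000e-03  2.80392e+02] 619.2
tine 270 [1.00000e-03 3.31709e+02] 618.7
```

Request:
drive_tool:
  series:
    - {"hand":100,"x":-0.865,"y":-0.245,"z":0.3,"wx":0,"wy":0,"wz":0}
    - {"hand":100,"x":-0.865,"y":-0.245,"z":0.3,"wx":0,"wy":0,"wz":0}
    - {"hand":100,"x":-0.865,"y":-0.245,"z":0.3,"wx":0,"wy":0,"wz":0}
    - {"hand":100,"x":-0.865,"y":-0.245,"z":0.3,"wx":0,"wy":0,"wz":0}
    - {"hand":100,"x":-0.865,"y":-0.245,"z":0.3,"wx":0,"wy":0,"wz":0}
    - {"hand":100,"x":-0.865,"y":-0.245,"z":0.3,"wx":0,"wy":0,"wz":0}
    - {"hand":100,"x":-0.865,"y":-0.245,"z":0.3,"wx":0,"wy":0,"wz":0}
    - {"hand":100,"x":-0.865,"y":-0.245,"z":0.3,"wx":0,"wy":0,"wz":0}
    - {"hand":100,"x":-0.865,"y":-0.245,"z":0.3,"wx":0,"wy":0,"wz":0}

```text
clock: 0.85
ee_pos: [467.6, 302.7, 122.5]
eef_rot: [-180.0, -0.0, 157.1]
wrist_force: [0.2, 1.7, 0.2]
opening: 85.2
```

Request:
drive_tool:
  series:
    - {"hand":100,"x":0,"y":0,"z":0,"wx":0,"wy":0,"wz":-0.016}
    - {"hand":100,"x":0,"y":0,"z":0,"wx":0,"wy":0,"wz":-0.016}
    - {"hand":100,"x":0,"y":0,"z":0,"wx":0,"wy":0,"wz":-0.016}
    - {"hand":100,"x":0,"y":0,"z":0,"wx":0,"wy":0,"wz":-0.016}
    - {"hand":100,"x":0,"y":0,"z":0,"wx":0,"wy":0,"wz":0}
    - {"hand":100,"x":0,"y":0,"z":0,"wx":0,"wy":0,"wz":0}

```text
clock: 1.35
ee_pos: [466.5, 304.1, 123.0]
eef_rot: [-180.0, -0.0, 180.0]
wrist_force: [-0.2, 0.6, 0.1]
opening: 85.1
```

```bash
python3 - <<'E'
from h import *
c=grab('wrist');W=cloud(c);cv2.imwrite('pics/w1.png',c['img']);print(c['position'],c['orientation'])
Q=W.reshape(-1,3)
d=np.hypot(Q[:,0]-467,Q[:,1]-304);H=Q[(d<30)&(Q[:,2]>58)&(Q[:,2]<70)];print(len(H), cv2.minAreaRect(H[:,:2].astype(np.float32)) if len(H) else 0)
T=Q[(Q[:,0]>515)&(Q[:,0]<620)&(abs(Q[:,1]-304)<50)&(Q[:,2]>4)&(Q[:,2]<22)];print(len(T))
for s in(-1,1):
    U=T[s*(T[:,1]-304)>0]
    if len(U)>10:print('tine',len(U),np.polyfit(U[:,0],U[:,1],1).round(3),U[:,0].max().round(1))
print(manip.state()['ee_pos'],manip.state()['eef_rot'])
E
```

```text
[393.58729472 304.82923714 264.66240764] [ 1.63501958e+02 -3.41605483e-02  8.99655451e+01]
1510 ((465.4721984863281, 305.0332336425781), (29.17078971862793, 24.051870346069336), 0.4270385801792145)
3033
tine 1521 [3.0000e-03 2.7562e+02] 597.0
tine 1512 [1.30000e-02 3.27197e+02] 598.4
[466.47312675 304.14634938 123.07834938] [-1.79990248e+02 -2.15842175e-02  1.79934864e+02]
```

View pics/w1.png

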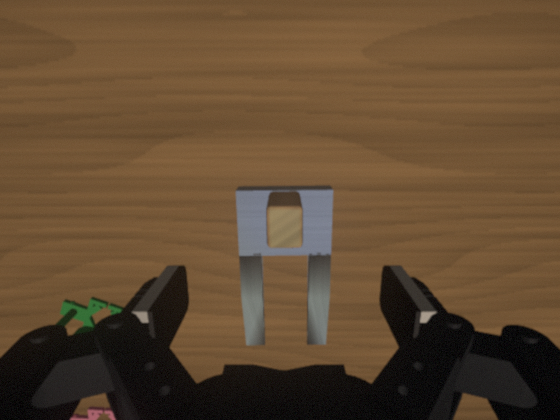

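Handle at (285,225), centred between the fingers. Descend and grip.

Request:
drive_tool:
  series:
    - {"hand":100,"x":0,"y":0,"z":0.6,"wx":0,"wy":0,"wz":0}
    - {"hand":100,"x":0,"y":0,"z":0.6,"wx":0,"wy":0,"wz":0}
    - {"hand":100,"x":0,"y":0,"z":0.6,"wx":0,"wy":0,"wz":0}
    - {"hand":100,"x":0,"y":0,"z":0.6,"wx":0,"wy":0,"wz":0}
    - {"hand":10,"x":0,"y":0,"z":0,"wx":0,"wy":0,"wz":0}
    - {"hand":10,"x":0,"y":0,"z":0,"wx":0,"wy":0,"wz":0}
    - {"hand":10,"x":0,"y":0,"z":0,"wx":0,"wy":0,"wz":0}
    - {"hand":10,"x":0,"y":0,"z":0,"wx":0,"wy":0,"wz":0}
    - {"hand":10,"x":0,"y":0,"z":0,"wx":0,"wy":0,"wz":0}
    - {"hand":10,"x":0,"y":0,"z":0,"wx":0,"wy":0,"wz":0}

```text
clock: 2.23
ee_pos: [467.4, 304.6, 28.9]
eef_rot: [179.9, 0.1, -179.9]
wrist_force: [0.2, 0.2, 5.8]
opening: 23.3
```

Request:
drive_tool:
  series:
    - {"hand":10,"x":0,"y":0,"z":0,"wx":0,"wy":0,"wz":0}
    - {"hand":10,"x":0,"y":0,"z":0,"wx":0,"wy":0,"wz":0}
    - {"hand":10,"x":0,"y":0,"z":0,"wx":0,"wy":0,"wz":0}

```text
clock: 2.48
ee_pos: [467.5, 304.6, 28.9]
eef_rot: [179.9, 0.1, -179.9]
wrist_force: [-0.1, 0.2, 6.2]
opening: 23.7
```

Request:
drive_tool:
  series:
    - {"hand":10,"x":0,"y":0,"z":-0.4,"wx":0,"wy":0,"wz":0}
    - {"hand":10,"x":0,"y":0,"z":-0.7,"wx":0,"wy":0,"wz":0}
    - {"hand":10,"x":0,"y":0,"z":-0.7,"wx":0,"wy":0,"wz":0}
    - {"hand":10,"x":0,"y":0,"z":-0.7,"wx":0,"wy":0,"wz":0}
    - {"hand":10,"x":0,"y":0,"z":0,"wx":0,"wy":0,"wz":0}

```text
clock: 2.9
ee_pos: [468.6, 305.2, 133.0]
eef_rot: [179.8, 0.4, -179.9]
wrist_force: [0.7, -0.4, -3.2]
opening: 23.1
```

Request:
drive_tool:
  series:
    - {"hand":10,"x":0,"y":-0.77,"z":0,"wx":0,"wy":0,"wz":0}
    - {"hand":10,"x":0,"y":-0.77,"z":0,"wx":0,"wy":0,"wz":0}
    - {"hand":10,"x":0,"y":-0.77,"z":0,"wx":0,"wy":0,"wz":0}
    - {"hand":10,"x":0,"y":-0.77,"z":0,"wx":0,"wy":0,"wz":0}
    - {"hand":10,"x":0,"y":-0.77,"z":0,"wx":0,"wy":0,"wz":0}
    - {"hand":10,"x":0,"y":-0.77,"z":0,"wx":0,"wy":0,"wz":0}
    - {"hand":10,"x":0,"y":-0.77,"z":0,"wx":0,"wy":0,"wz":0}
    - {"hand":10,"x":0,"y":-0.77,"z":0,"wx":0,"wy":0,"wz":0}
    - {"hand":10,"x":0,"y":-0.77,"z":0,"wx":0,"wy":0,"wz":0}
    - {"hand":10,"x":0,"y":-0.77,"z":0,"wx":0,"wy":0,"wz":0}

```text
clock: 3.73
ee_pos: [466.6, -5.2, 127.0]
eef_rot: [180.0, -0.0, -179.9]
wrist_force: [0.6, -0.4, -3.5]
opening: 23.5
```

Request:
drive_tool:
  series:
    - {"hand":10,"x":0,"y":0,"z":0,"wx":0,"wy":0,"wz":0.016}
    - {"hand":10,"x":0,"y":0,"z":0,"wx":0,"wy":0,"wz":0.016}
    - {"hand":10,"x":0,"y":0,"z":0,"wx":0,"wy":0,"wz":0.0166}
    - {"hand":10,"x":0,"y":0,"z":0,"wx":0,"wy":0,"wz":0}
    - {"hand":10,"x":0,"y":0,"z":0,"wx":0,"wy":0,"wz":0}

```text
clock: 4.15
ee_pos: [467.0, -3.8, 127.0]
eef_rot: [-180.0, -0.0, 162.8]
wrist_force: [-1.4, 0.4, -4.6]
opening: 23.2
```

```bash
python3 - <<'E'
from h import *
c=grab('wrist');W=cloud(c);cv2.imwrite('pics/w2.png',c['img']);s=manip.state();print(s['ee_pos'],s['eef_rot'],s['opening'],s['wrist_force'])
E
```

```text
[467.06686248  -3.71670517 127.09488339] [-1.79998634e+02 -1.67363561e-02  1.62843092e+02] 23.15211173232343 [ 0.12160803 -0.62569007 -2.97291309]
```

View pics/w2.png

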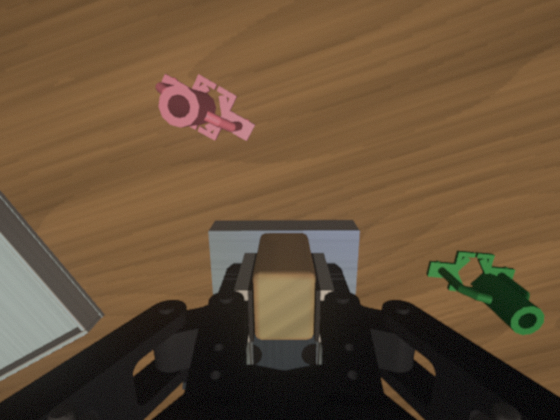

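The held wedge is at (285,300), with its tips out of this camera's view. Lower it beside the clip, tips still short of it, then check pitch and yaw with the fixed cameras.

Request:
drive_tool:
  series:
    - {"hand":10,"x":0,"y":0,"z":0.4,"wx":0,"wy":0,"wz":0}
    - {"hand":10,"x":0,"y":0,"z":0.4,"wx":0,"wy":0,"wz":0}
    - {"hand":10,"x":0,"y":0,"z":0.3,"wx":0,"wy":0,"wz":0}
    - {"hand":10,"x":0,"y":0,"z":0.175,"wx":0,"wy":0,"wz":0}
    - {"hand":10,"x":0,"y":0,"z":0,"wx":0,"wy":0,"wz":0}

```text
clock: 4.62
ee_pos: [466.4, -3.5, 75.0]
eef_rot: [-180.0, -0.1, 162.8]
wrist_force: [-1.6, -0.5, -3.9]
opening: 23.3
```

```bash
cat > wm.py <<'E'
from h import *
def run():
    s=manip.state();p=s['ee_pos'];yw=s['eef_rot'][2]-180
    print(p.round(1),s['eef_rot'].round(1),s['wrist_force'].round(1))
    a=np.radians(yw);ex=np.array([np.cos(a),np.sin(a)]);ey=np.array([-ex[1],ex[0]])
    for n in('scene','top'):
        Q=cloud(grab(n)).reshape(-1,3);r=Q[:,:2]-p[:2];u=r@ex;v=r@ey
        zb=p[2]-29
        for sg in(-1,1):
            for lo,hi in((45,80),(80,138)):
                m=(u>lo)&(u<hi)&(sg*v>14)&(sg*v<44)&(abs(Q[:,2]-zb-12)<14)&(Q[:,2]>43)
                if m.sum()<8: continue
                print(n,sg,lo,m.sum(),'v',np.percentile(v[m],[5,50,95]).round(1),'z=',np.polyfit(u[m]-lo,Q[m,2],1).round(3),'v=',np.polyfit(u[m]-lo,v[m],1).round(3),'umax',u[m].max().round(1))
        t=(np.array([628.5,-55.3])-p[:2]);
    print('spindle in wedge frame',t@ex,t@ey)
E
python3 - <<'E'
from wm import *
run()
c=load('scene');cv2.imwrite('pics/s2.png',cv2.resize(c['img'][150:300,180:360],None,fx=4,fy=4,interpolation=cv2.INTER_CUBIC))
E
```

```text
[466.4  -3.5  75. ] [-1.800e+02 -1.000e-01  1.628e+02] [-1.6 -0.5 -3.9]
scene -1 45 155 v [-39.5 -34.6 -22.5] z= [-9.0000e-03  5.9394e+01] v= [-5.0000e-03 -3.2982e+01] umax 79.9
scene -1 80 269 v [-39.  -32.2 -21.9] z= [-0.212 58.987] v= [  0.047 -32.762] umax 137.5
scene 1 45 152 v [18.1 22.1 35.7] z= [1.0000e-02 5.8397e+01] v= [4.0000e-03 2.4592e+01] umax 79.9
scene 1 80 169 v [18.5 23.2 34.8] z= [-0.222 58.661] v= [-0.063 25.982] umax 124.5
top 1 80 41 v [21.5 30.  38.5] z= [-0.134 57.645] v= [-6.0000e-03  3.0233e+01] umax 137.4
spindle in wedge frame 170.14414898870416 -1.4815840576596928
```

View pics/s2.png

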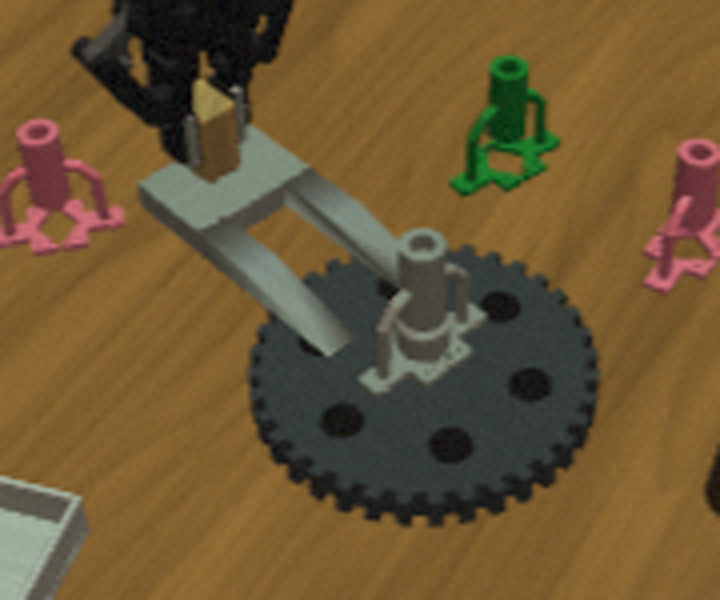

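The wedge is level, parallel to the clip and about 4 mm above the gear. Its tips, at (340,345) and (400,280), are still short of the feet. Shift 1.5 mm sideways and settle onto the face.

Request:
drive_tool:
  series:
    - {"hand":10,"x":0,"y":-0.035,"z":0.05,"wx":0,"wy":0,"wz":0}
    - {"hand":10,"x":0,"y":0,"z":0.04,"wx":0,"wy":0,"wz":0}
    - {"hand":10,"x":0,"y":0,"z":0,"wx":0,"wy":0,"wz":0}

```text
clock: 4.97
ee_pos: [467.0, -5.2, 72.9]
eef_rot: [180.0, 0.0, 162.6]
wrist_force: [0.1, -0.3, -4.4]
opening: 23.3
```

Request:
drive_tool:
  series:
    - {"hand":10,"x":0,"y":0,"z":0.03,"wx":0,"wy":0,"wz":0}
    - {"hand":10,"x":0,"y":0,"z":0.02,"wx":0,"wy":0,"wz":0}
    - {"hand":10,"x":0,"y":0,"z":0,"wx":0,"wy":0,"wz":0}

```text
clock: 5.22
ee_pos: [466.8, -5.2, 70.6]
eef_rot: [-180.0, -0.0, 162.6]
wrist_force: [-0.5, -0.1, -4.8]
opening: 23.4
```

Request:
drive_tool:
  series:
    - {"hand":10,"x":0,"y":0,"z":0.025,"wx":0,"wy":0,"wz":0}
    - {"hand":10,"x":0,"y":0,"z":0,"wx":0,"wy":0,"wz":0}
    - {"hand":10,"x":0,"y":0,"z":0,"wx":0,"wy":0,"wz":0}

```text
clock: 5.47
ee_pos: [466.9, -5.2, 69.6]
eef_rot: [180.0, -0.0, 162.6]
wrist_force: [-0.1, 0.7, -3.9]
opening: 23.4
```

Request:
drive_tool:
  series:
    - {"hand":10,"x":0,"y":0,"z":0.025,"wx":0,"wy":0,"wz":0}
    - {"hand":10,"x":0,"y":0,"z":0,"wx":0,"wy":0,"wz":0}
    - {"hand":10,"x":0,"y":0,"z":0,"wx":0,"wy":0,"wz":0}

```text
clock: 5.72
ee_pos: [467.2, -5.2, 68.9]
eef_rot: [180.0, 0.0, 162.6]
wrist_force: [-0.0, 0.3, -1.9]
opening: 23.4
```

Request:
drive_tool:
  series:
    - {"hand":10,"x":-0.1,"y":0,"z":0,"wx":0,"wy":0,"wz":0}
    - {"hand":10,"x":-0.1,"y":0,"z":0,"wx":0,"wy":0,"wz":0}
    - {"hand":10,"x":-0.1,"y":0,"z":0,"wx":0,"wy":0,"wz":0}
    - {"hand":10,"x":-0.1,"y":0,"z":0,"wx":0,"wy":0,"wz":0}
    - {"hand":10,"x":-0.1,"y":0,"z":0,"wx":0,"wy":0,"wz":0}
    - {"hand":10,"x":-0.1,"y":0,"z":0,"wx":0,"wy":0,"wz":0}
    - {"hand":10,"x":-0.1,"y":0,"z":0,"wx":0,"wy":0,"wz":0}
    - {"hand":10,"x":-0.1,"y":0,"z":0,"wx":0,"wy":0,"wz":0}

```text
clock: 6.38
ee_pos: [498.0, -14.9, 68.8]
eef_rot: [180.0, 0.0, 162.6]
wrist_force: [-1.2, 0.9, 2.7]
opening: 23.5
```

```bash
python3 - <<'E'
from wm import *
run()
c=load('scene');cv2.imwrite('pics/s3.png',cv2.resize(c['img'][160:290,210:350],None,fx=4.5,fy=4.5,interpolation=cv2.INTER_CUBIC))
E
```

```text
[498.  -14.9  68.8] [180.    0.  162.6] [-1.2  0.9  2.7]
scene -1 45 153 v [-39.4 -33.5 -21.9] z= [-1.5000e-02  5.4128e+01] v= [ 1.900e-02 -3.268e+01] umax 79.8
scene -1 80 259 v [-38.9 -31.  -18.3] z= [-3.7000e-02  5.1174e+01] v= [  0.072 -32.185] umax 137.9
scene 1 45 141 v [18.5 23.9 35.7] z= [1.400e-02 5.348e+01] v= [1.4000e-02 2.4984e+01] umax 79.6
scene 1 80 75 v [18.5 22.9 35.9] z= [2.9000e-02 5.0581e+01] v= [ 0.1   21.774] umax 137.9
top 1 80 15 v [19.9 32.  39.9] z= [-0.522 83.184] v= [-0.818 75.906] umax 137.9
spindle in wedge frame 136.6355406992587 0.3861318173782908
```

View pics/s3.png

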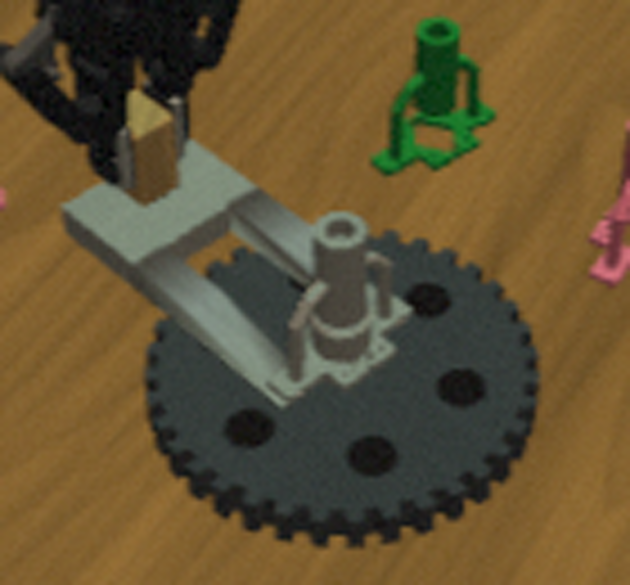

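The near tine tip is at (285,400), passing under the near foot, and the slot is centred on the spindle. Keep pushing.

Request:
drive_tool:
  series:
    - {"hand":10,"x":-0.1,"y":0,"z":0,"wx":0,"wy":0,"wz":0}
    - {"hand":10,"x":-0.1,"y":0,"z":0,"wx":0,"wy":0,"wz":0}
    - {"hand":10,"x":-0.1,"y":0,"z":0,"wx":0,"wy":0,"wz":0}
    - {"hand":10,"x":-0.1,"y":0,"z":0,"wx":0,"wy":0,"wz":0}
    - {"hand":10,"x":-0.1,"y":0,"z":0,"wx":0,"wy":0,"wz":0}
    - {"hand":10,"x":-0.1,"y":0,"z":0,"wx":0,"wy":0,"wz":0}
    - {"hand":10,"x":-0.1,"y":0,"z":0,"wx":0,"wy":0,"wz":0}

```text
clock: 7.07
ee_pos: [523.8, -22.9, 68.8]
eef_rot: [180.0, -0.1, 162.6]
wrist_force: [-7.5, 2.1, 10.2]
opening: 23.1
```

Request:
drive_tool:
  series:
    - {"hand":10,"x":-0.1,"y":0,"z":0,"wx":0,"wy":0,"wz":0}
    - {"hand":10,"x":-0.1,"y":0,"z":0,"wx":0,"wy":0,"wz":0}
    - {"hand":10,"x":-0.1,"y":0,"z":0,"wx":0,"wy":0,"wz":0}
    - {"hand":10,"x":-0.1,"y":0,"z":0,"wx":0,"wy":0,"wz":0}
    - {"hand":10,"x":-0.1,"y":0,"z":0,"wx":0,"wy":0,"wz":0}
    - {"hand":10,"x":0,"y":0,"z":0,"wx":0,"wy":0,"wz":0}

```text
clock: 7.57
ee_pos: [543.5, -29.2, 68.8]
eef_rot: [-180.0, -0.0, 162.6]
wrist_force: [-2.5, 0.3, 5.9]
opening: 23.0
```

Request:
drive_tool:
  series:
    - {"hand":10,"x":-0.09,"y":0,"z":0,"wx":0,"wy":0,"wz":0}
    - {"hand":10,"x":-0.09,"y":0,"z":0,"wx":0,"wy":0,"wz":0}
    - {"hand":10,"x":-0.09,"y":0,"z":0,"wx":0,"wy":0,"wz":0}
    - {"hand":10,"x":-0.09,"y":0,"z":0,"wx":0,"wy":0,"wz":0}
    - {"hand":10,"x":-0.09,"y":0,"z":0,"wx":0,"wy":0,"wz":0}
    - {"hand":10,"x":-0.09,"y":0,"z":0,"wx":0,"wy":0,"wz":0}
    - {"hand":10,"x":0,"y":0,"z":0,"wx":0,"wy":0,"wz":0}
    - {"hand":10,"x":0,"y":0,"z":0,"wx":0,"wy":0,"wz":0}

```text
clock: 8.23
ee_pos: [564.8, -35.8, 68.8]
eef_rot: [-180.0, 0.1, 162.6]
wrist_force: [2.9, -1.1, 4.0]
opening: 23.0
```

```bash
python3 - <<'E'
from wm import *
run()
for n in('scene','top'):
    Q=cloud(load(n)).reshape(-1,3);d=np.hypot(Q[:,0]-628.5,Q[:,1]+55.3);T=Q[(d<14)&(Q[:,2]>105)];print(n,len(T),np.percentile(T[:,2],[50,90,98]).round(1))
c=load('scene');cv2.imwrite('pics/s4.png',cv2.resize(c['img'][160:290,210:350],None,fx=4.5,fy=4.5,interpolation=cv2.INTER_CUBIC))
E
```

```text
[564.8 -35.8  68.8] [-1.800e+02  1.000e-01  1.626e+02] [ 2.9 -1.1  4. ]
scene -1 45 211 v [-40.3 -33.2 -16.1] z= [ 0.103 54.62 ] v= [  0.15  -33.878] umax 80.0
scene -1 80 262 v [-38.8 -30.5 -20.8] z= [-0.224 54.471] v= [ 3.0000e-03 -3.0395e+01] umax 137.9
scene 1 45 108 v [15.6 27.4 38.2] z= [-0.085 61.188] v= [-0.155 31.035] umax 80.0
scene 1 80 233 v [18.5 26.8 36.6] z= [-0.223 54.177] v= [ 0.068 25.211] umax 133.6
spindle in wedge frame 66.62947656527119 0.44710857092827155
scene 188 [124.3 130.3 131.4]Traceback (most recent call last):
  File "<stdin>", line 4, in <module>
    return _quantile_unchecked(
        a, q, axis, out, overwrite_input, method, keepdims, weights)
    return _ureduce(a,
                    func=_quantile_ureduce_func,
    ...<5 lines>...
                    overwrite_input=overwrite_input,
                    method=method)
    r = func(a, **kwargs)
    result = _quantile(arr,
                       quantiles=q,
    ...<2 lines>...
                       out=out,
                       weights=wgt)
    slices_having_nans = np.isnan(arr[-1, ...])
                                  ~~~^^^^^^^^^
IndexError: index -1 is out of bounds for axis 0 with size 0
```

The tube top rose about 8 mm (123.2 → 131.4), so the clip origin is near 56 mm, and the spindle is 66.6 mm ahead of the wedge origin. Release and rise.

Request:
drive_tool:
  series:
    - {"hand":100,"x":0,"y":0,"z":0,"wx":0,"wy":0,"wz":0}
    - {"hand":100,"x":0,"y":0,"z":0,"wx":0,"wy":0,"wz":0}
    - {"hand":100,"x":0,"y":0,"z":0,"wx":0,"wy":0,"wz":0}
    - {"hand":100,"x":0,"y":0,"z":0,"wx":0,"wy":0,"wz":0}
    - {"hand":100,"x":0,"y":0,"z":0,"wx":0,"wy":0,"wz":0}
    - {"hand":100,"x":0,"y":0,"z":-0.3,"wx":0,"wy":0,"wz":0}
    - {"hand":100,"x":0,"y":0,"z":-0.6,"wx":0,"wy":0,"wz":0}
    - {"hand":100,"x":0,"y":0,"z":-0.8,"wx":0,"wy":0,"wz":0}
    - {"hand":100,"x":0,"y":0,"z":-0.9,"wx":0,"wy":0,"wz":0}
    - {"hand":100,"x":0,"y":0,"z":-0.9,"wx":0,"wy":0,"wz":0}

```text
clock: 9.17
ee_pos: [563.3, -35.3, 209.9]
eef_rot: [-180.0, -0.1, 162.6]
wrist_force: [1.1, -0.6, -0.4]
opening: 85.5
```

```bash
python3 - <<'E'
from h import *
for n in('scene','wrist'):
    c=grab(n);Q=cloud(c).reshape(-1,3);d=np.hypot(Q[:,0]-628.5,Q[:,1]+55.3);T=Q[(d<15)&(Q[:,2]>115)&(Q[:,2]<150)]
    print(n,len(T))
    if len(T): print(np.percentile(T[:,2],[50,90,98]).round(1),cv2.minEnclosingCircle(T[T[:,2]>125][:,:2].astype(np.float32)))
c=load('scene');a=cv2.resize(c['img'][165:285,225:345],None,fx=3.4,fy=3.4,interpolation=cv2.INTER_CUBIC)
b=cv2.resize(load('wrist')['img'],None,fx=.7,fy=.7)
o=np.zeros((408,800,3),np.uint8);o[:408,:408]=a;o[:294,408:]=b;cv2.imwrite('pics/s4.png',o);print(manip.state()['ee_pos'])
E
```

```text
scene 149
[127.  130.8 131.3] ((627.9008178710938, -57.8827018737793), 11.955317497253418)
wrist 774
[129.1 130.5 131.1] ((628.7490234375, -55.60419464111328), 11.893502235412598)
[565.90342835 -35.83207625 214.55725119]
```

View pics/s4.png

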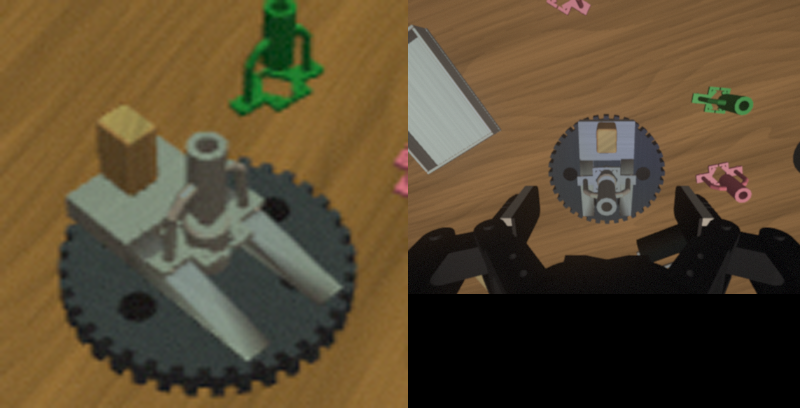

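The clip is raised, its tube top at (207,147) in the left panel. The wedge lies flat on the gear with the handle free. I'll check how high the arms reach, to choose the jaw direction.

```bash
python3 - <<'E'
from h import *
a=np.radians(-17.4);ex=np.array([np.cos(a),np.sin(a)]);ey=np.array([-ex[1],ex[0]])
for n in('scene','wrist'):
    Q=cloud(load(n)).reshape(-1,3);r=Q[:,:2]-[628.7,-55.5];u=r@ex;v=r@ey
    for lo,hi in((-40,-30),(-30,-24),(-24,-18),(-18,-13),(13,18),(18,24),(24,30),(30,40)):
        m=(abs(u)<12)&(v>lo)&(v<hi)&(Q[:,2]>45)
        if m.sum()>3: print(n,lo,hi,m.sum(),Q[m,2].max().round(1))
e=np.array([628.7,-55.5])-manip.state()['ee_pos'][:2];print('tool dx,dy',-(e@ex),e@ey)
E
```

```text
scene -40 -30 97 96.1
scene -30 -24 43 101.6
scene -24 -18 40 106.9
scene -18 -13 53 127.2
scene 13 18 22 106.1
scene 18 24 38 105.4
scene 24 30 54 98.2
scene 30 40 32 63.3
wrist -40 -30 188 87.1
wrist -30 -24 212 100.6
wrist -24 -18 188 105.0
wrist -18 -13 150 108.0
wrist 13 18 146 107.9
wrist 18 24 197 106.5
wrist 24 30 210 101.0
wrist 30 40 196 89.1
tool dx,dy -65.80453266514948 0.010810516010091097
```

Arms reach z≈107 along the foot line, so jaws go along the stand's x, half open to clear the handle.

Request:
drive_tool:
  series:
    - {"hand":58,"x":-0.8225,"y":0,"z":0,"wx":0,"wy":0,"wz":0}
    - {"hand":58,"x":-0.8225,"y":0,"z":0,"wx":0,"wy":0,"wz":0}
    - {"hand":58,"x":0,"y":0,"z":0,"wx":0,"wy":0,"wz":0.018}
    - {"hand":58,"x":0,"y":0,"z":0,"wx":0,"wy":0,"wz":0.018}
    - {"hand":58,"x":0,"y":0,"z":0,"wx":0,"wy":0,"wz":0.018}
    - {"hand":58,"x":0,"y":0,"z":0,"wx":0,"wy":0,"wz":0.018}
    - {"hand":58,"x":0,"y":0,"z":0,"wx":0,"wy":0,"wz":0.018}
    - {"hand":58,"x":0,"y":0,"z":0,"wx":0,"wy":0,"wz":0.018}
    - {"hand":58,"x":0,"y":0,"z":0,"wx":0,"wy":0,"wz":0.018}

```text
clock: 10.02
ee_pos: [626.4, -55.0, 208.0]
eef_rot: [-180.0, -0.0, 117.0]
wrist_force: [0.8, 0.4, 1.2]
opening: 49.4
```

Request:
drive_tool:
  series:
    - {"hand":58,"x":0,"y":0,"z":0.15,"wx":0,"wy":0,"wz":0.018}
    - {"hand":58,"x":0,"y":0,"z":0.15,"wx":0,"wy":0,"wz":0.018}
    - {"hand":58,"x":0,"y":0,"z":0.15,"wx":0,"wy":0,"wz":0.018}
    - {"hand":58,"x":0,"y":0,"z":0.15,"wx":0,"wy":0,"wz":0.018}
    - {"hand":58,"x":0,"y":0,"z":0.15,"wx":0,"wy":0,"wz":0.018}
    - {"hand":58,"x":0,"y":0,"z":0.15,"wx":0,"wy":0,"wz":0.018}
    - {"hand":58,"x":0,"y":0,"z":0.15,"wx":0,"wy":0,"wz":0.016}
    - {"hand":58,"x":0,"y":0,"z":0,"wx":0,"wy":0,"wz":0}
    - {"hand":58,"x":0,"y":0,"z":0,"wx":0,"wy":0,"wz":0}

```text
clock: 10.77
ee_pos: [626.3, -55.1, 166.1]
eef_rot: [-179.9, 0.0, 72.8]
wrist_force: [-0.8, 0.1, -0.1]
opening: 49.5
```

```bash
python3 - <<'E'
from h import *
s=manip.state();print(s['ee_pos'],s['eef_rot'],s['opening'])
c=grab('wrist');Q=cloud(c).reshape(-1,3);d=np.hypot(Q[:,0]-628.5,Q[:,1]+55.3);T=Q[(d<15)&(Q[:,2]>124)&(Q[:,2]<140)]
print(len(T),cv2.minEnclosingCircle(T[:,:2].astype(np.float32)))
cv2.imwrite('pics/w5.png',c['img'])
E
```

```text
[626.33852971 -55.08032255 166.09815055] [-1.79928153e+02  8.55323583e-03  7.28183274e+01] 49.48785725879879
951 ((628.238037109375, -55.14899826049805), 11.800186157226562)
```

View pics/w5.png

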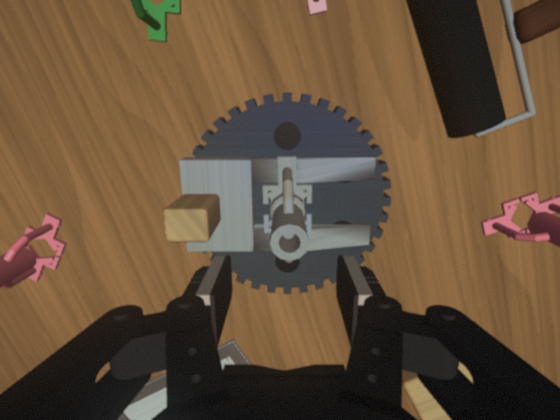

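Tube top at (289,243), between the fingers; the left finger clears the handle (190,218). Correct by 2 mm, descend and grip.

Request:
drive_tool:
  series:
    - {"hand":58,"x":0.014,"y":0.052,"z":0.3,"wx":0,"wy":0,"wz":0}
    - {"hand":58,"x":0,"y":0,"z":0.5,"wx":0,"wy":0,"wz":0}
    - {"hand":58,"x":0,"y":0,"z":0.45,"wx":0,"wy":0,"wz":0}
    - {"hand":58,"x":0,"y":0,"z":0.3,"wx":0,"wy":0,"wz":0}
    - {"hand":58,"x":0,"y":0,"z":0,"wx":0,"wy":0,"wz":0}
    - {"hand":10,"x":0,"y":0,"z":0,"wx":0,"wy":0,"wz":0}
    - {"hand":10,"x":0,"y":0,"z":0,"wx":0,"wy":0,"wz":0}
    - {"hand":10,"x":0,"y":0,"z":0,"wx":0,"wy":0,"wz":0}
    - {"hand":10,"x":0,"y":0,"z":0,"wx":0,"wy":0,"wz":0}
    - {"hand":10,"x":0,"y":0,"z":0,"wx":0,"wy":0,"wz":0}

```text
clock: 11.65
ee_pos: [629.3, -55.3, 106.0]
eef_rot: [179.9, -0.0, 72.7]
wrist_force: [-1.1, 0.1, 6.8]
opening: 21.9
```

Request:
drive_tool:
  series:
    - {"hand":10,"x":0,"y":0,"z":0,"wx":0,"wy":0,"wz":0}
    - {"hand":10,"x":0,"y":0,"z":-0.05,"wx":0,"wy":0,"wz":0}
    - {"hand":10,"x":0,"y":0,"z":-0.1,"wx":0,"wy":0,"wz":0}
    - {"hand":10,"x":0,"y":0,"z":-0.1,"wx":0,"wy":0,"wz":0}

```text
clock: 11.98
ee_pos: [629.1, -55.3, 114.9]
eef_rot: [180.0, 0.0, 72.6]
wrist_force: [2.2, -0.5, -2.7]
opening: 21.6
```

Request:
drive_tool:
  series:
    - {"hand":10,"x":0,"y":0,"z":-0.2,"wx":0,"wy":0,"wz":0}
    - {"hand":10,"x":0,"y":0,"z":-0.3,"wx":0,"wy":0,"wz":0}
    - {"hand":10,"x":0,"y":0,"z":-0.4,"wx":0,"wy":0,"wz":0}
    - {"hand":10,"x":0,"y":0,"z":-0.5,"wx":0,"wy":0,"wz":0}
    - {"hand":10,"x":0,"y":0,"z":-0.5,"wx":0,"wy":0,"wz":0}
    - {"hand":10,"x":0,"y":0,"z":-0.5,"wx":0,"wy":0,"wz":0}
    - {"hand":10,"x":0,"y":0,"z":0,"wx":0,"wy":0,"wz":0}
    - {"hand":10,"x":0,"y":0,"z":0,"wx":0,"wy":0,"wz":0}

```text
clock: 12.65
ee_pos: [629.0, -55.2, 212.0]
eef_rot: [179.9, -0.0, 72.6]
wrist_force: [-0.0, 0.2, -1.1]
opening: 21.7
```

```bash
python3 - <<'E'
from h import *
s=manip.state();p=s['ee_pos'];print(p,s['eef_rot'],s['opening'],s['wrist_force'])
c=grab('scene');Q=cloud(c).reshape(-1,3)
a=np.radians(-17.4);ex=np.array([np.cos(a),np.sin(a)])
d=np.hypot(Q[:,0]-p[0],Q[:,1]-p[1]);T=Q[(d<40)&(Q[:,2]>112)];print('low z of held',np.percentile(T[:,2],[0,2,5]))
y=np.radians(s['eef_rot'][2]);X=np.array([np.cos(y),np.sin(y)]);Y=np.array([np.sin(y),-np.cos(y)])
e=np.array([455.5,-281])-p[:2];print('to tray tool',e@X,e@Y,e)
cv2.imwrite('pics/s6.png',cv2.resize(c['img'][120:320,90:370],None,fx=2.8,fy=2.8))
E
```

```text
[629.0435922  -55.23679814 212.02149985] [ 1.79886041e+02 -9.27912934e-03  7.26400430e+01] 21.693835181488478 [-0.02089969  0.20922188 -1.08770822]
low z of held [112.24578067 165.30364422 184.53782929]
to tray tool -267.2603467093179 -98.27669501156963 [-173.5435922  -225.76320186]
```

View pics/s6.png

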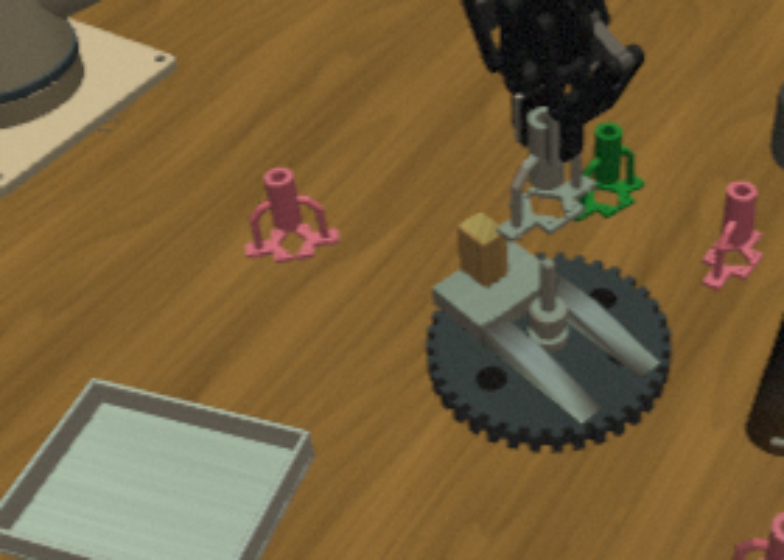

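The clip is in the grip at about (540,180), off the pin, and the wedge lies flat on the gear. Carry it to the tray.

Request:
drive_tool:
  series:
    - {"hand":10,"x":-0.4,"y":-0.145,"z":0,"wx":0,"wy":0,"wz":0}
    - {"hand":10,"x":-0.75,"y":-0.276,"z":0,"wx":0,"wy":0,"wz":0}
    - {"hand":10,"x":-0.75,"y":-0.276,"z":0,"wx":0,"wy":0,"wz":0}
    - {"hand":10,"x":-0.75,"y":-0.276,"z":0,"wx":0,"wy":0,"wz":0}
    - {"hand":10,"x":-0.75,"y":-0.276,"z":0,"wx":0,"wy":0,"wz":0}
    - {"hand":10,"x":-0.75,"y":-0.276,"z":0,"wx":0,"wy":0,"wz":0}
    - {"hand":10,"x":-0.75,"y":-0.276,"z":0,"wx":0,"wy":0,"wz":0}
    - {"hand":10,"x":-0.75,"y":-0.276,"z":0,"wx":0,"wy":0,"wz":0}
    - {"hand":10,"x":-0.75,"y":-0.276,"z":0,"wx":0,"wy":0,"wz":0}
    - {"hand":10,"x":-0.28,"y":-0.104,"z":0,"wx":0,"wy":0,"wz":0}

```text
clock: 13.53
ee_pos: [452.7, -282.9, 209.5]
eef_rot: [-179.9, -0.0, 72.5]
wrist_force: [0.1, -1.0, -2.1]
opening: 21.3
```

Request:
drive_tool:
  series:
    - {"hand":10,"x":0,"y":0,"z":0.6,"wx":0,"wy":0,"wz":0}
    - {"hand":10,"x":0,"y":0,"z":0.6,"wx":0,"wy":0,"wz":0}
    - {"hand":10,"x":0,"y":0,"z":0.6,"wx":0,"wy":0,"wz":0}
    - {"hand":10,"x":0,"y":0,"z":0.6,"wx":0,"wy":0,"wz":0}
    - {"hand":10,"x":0,"y":0,"z":0.6,"wx":0,"wy":0,"wz":0}
    - {"hand":10,"x":0,"y":0,"z":0.5,"wx":0,"wy":0,"wz":0}
    - {"hand":10,"x":0,"y":0,"z":0.15,"wx":0,"wy":0,"wz":0}
    - {"hand":10,"x":0,"y":0,"z":0,"wx":0,"wy":0,"wz":0}

```text
clock: 14.2
ee_pos: [454.3, -279.7, 62.7]
eef_rot: [-179.8, -0.1, 72.6]
wrist_force: [0.2, 0.7, -0.8]
opening: 21.8
```

Request:
drive_tool:
  series:
    - {"hand":10,"x":0,"y":0,"z":0.06,"wx":0,"wy":0,"wz":0}
    - {"hand":10,"x":0,"y":0,"z":0.05,"wx":0,"wy":0,"wz":0}
    - {"hand":10,"x":0,"y":0,"z":0,"wx":0,"wy":0,"wz":0}

```text
clock: 14.45
ee_pos: [455.7, -281.1, 61.0]
eef_rot: [179.9, 0.0, 72.6]
wrist_force: [-0.2, -1.2, -0.4]
opening: 21.4
```

Request:
drive_tool:
  series:
    - {"hand":10,"x":0,"y":0,"z":0.03,"wx":0,"wy":0,"wz":0}
    - {"hand":10,"x":0,"y":0,"z":0,"wx":0,"wy":0,"wz":0}

```text
clock: 14.62
ee_pos: [455.5, -281.1, 59.6]
eef_rot: [179.9, 0.0, 72.6]
wrist_force: [0.1, -0.3, -1.0]
opening: 21.4
```

Request:
drive_tool:
  series:
    - {"hand":10,"x":0,"y":0,"z":0.03,"wx":0,"wy":0,"wz":0}
    - {"hand":10,"x":0,"y":0,"z":0.03,"wx":0,"wy":0,"wz":0}
    - {"hand":10,"x":0,"y":0,"z":0,"wx":0,"wy":0,"wz":0}

```text
clock: 14.87
ee_pos: [455.2, -280.8, 56.6]
eef_rot: [-180.0, -0.0, 72.6]
wrist_force: [0.3, -0.2, -0.9]
opening: 21.6
```

Request:
drive_tool:
  series:
    - {"hand":10,"x":0,"y":0,"z":0.03,"wx":0,"wy":0,"wz":0}
    - {"hand":10,"x":0,"y":0,"z":0,"wx":0,"wy":0,"wz":0}
    - {"hand":10,"x":0,"y":0,"z":0,"wx":0,"wy":0,"wz":0}

```text
clock: 15.12
ee_pos: [455.3, -280.9, 55.4]
eef_rot: [-180.0, -0.0, 72.6]
wrist_force: [-0.2, -0.0, -1.5]
opening: 21.2
```

Request:
drive_tool:
  series:
    - {"hand":10,"x":0,"y":0,"z":0.03,"wx":0,"wy":0,"wz":0}
    - {"hand":10,"x":0,"y":0,"z":0.02,"wx":0,"wy":0,"wz":0}
    - {"hand":10,"x":0,"y":0,"z":0,"wx":0,"wy":0,"wz":0}

```text
clock: 15.37
ee_pos: [455.8, -281.4, 54.3]
eef_rot: [179.9, 0.0, 72.6]
wrist_force: [-1.3, -0.1, 6.8]
opening: 21.1
```

```bash
python3 - <<'E'
from h import *
p=manip.state()['ee_pos']
for n in('scene','top'):
    c=grab(n);Q=cloud(c).reshape(-1,3);d=np.hypot(Q[:,0]-p[0],Q[:,1]-p[1])
    T=Q[(d<42)&(Q[:,2]<45)];print(n,np.histogram(T[:,2],bins=np.arange(-2,40,2)))
c=load('scene');cv2.imwrite('pics/s7.png',cv2.resize(c['img'][190:350,70:230],None,fx=3.7,fy=3.7,interpolation=cv2.INTER_CUBIC))
E
```

```text
scene (array([  1,  74, 431, 238, 103, 158,  47,   4,   7,   7,   4,   4,   5,
         7,   6,   5,  14,  14,  13,  14]), array([-2,  0,  2,  4,  6,  8, 10, 12, 14, 16, 18, 20, 22, 24, 26, 28, 30,
       32, 34, 36, 38]))
top (array([ 6, 15, 23, 28, 13, 20, 12, 10,  4,  2,  2,  0,  2,  0,  1,  0,  0,
        0,  1,  0]), array([-2,  0,  2,  4,  6,  8, 10, 12, 14, 16, 18, 20, 22, 24, 26, 28, 30,
       32, 34, 36, 38]))
```

View pics/s7.png

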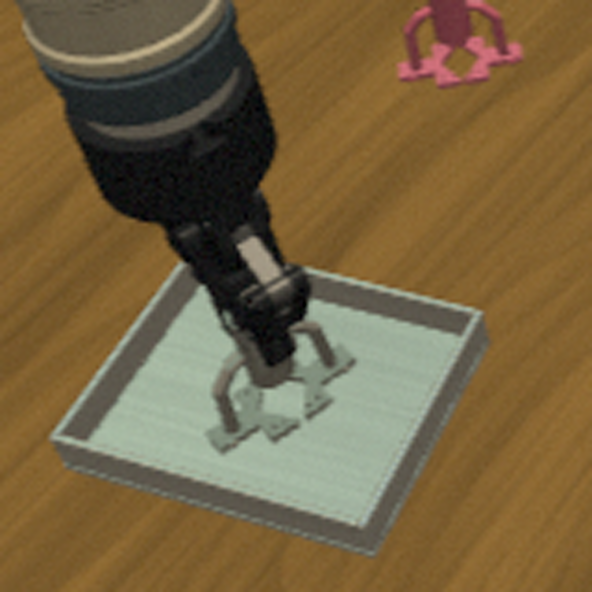

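Contact (6.8 N): the clip's feet, at (230,440) and (340,360), stand on the tray floor, well inside the walls. Release and rise.

Request:
drive_tool:
  series:
    - {"hand":60,"x":0,"y":0,"z":0,"wx":0,"wy":0,"wz":0}
    - {"hand":60,"x":0,"y":0,"z":0,"wx":0,"wy":0,"wz":0}
    - {"hand":60,"x":0,"y":0,"z":0,"wx":0,"wy":0,"wz":0}
    - {"hand":60,"x":0,"y":0,"z":0,"wx":0,"wy":0,"wz":0}
    - {"hand":60,"x":0,"y":0,"z":-0.2,"wx":0,"wy":0,"wz":0}
    - {"hand":60,"x":0,"y":0,"z":-0.6,"wx":0,"wy":0,"wz":0}
    - {"hand":60,"x":0,"y":0,"z":-0.9,"wx":0,"wy":0,"wz":0}
    - {"hand":60,"x":0,"y":0,"z":-0.9,"wx":0,"wy":0,"wz":0}
    - {"hand":60,"x":0,"y":0,"z":-0.9,"wx":0,"wy":0,"wz":0}
    - {"hand":60,"x":0,"y":0,"z":0,"wx":0,"wy":0,"wz":0}

```text
clock: 16.3
ee_pos: [457.1, -282.4, 200.9]
eef_rot: [179.5, 0.2, 72.6]
wrist_force: [-0.2, 0.3, 0.3]
opening: 51.4
```

```bash
python3 - <<'E'
from h import *
c=grab('scene');cv2.imwrite('pics/s8.png',cv2.resize(c['img'],None,fx=1.4,fy=1.4));print(manip.state()['ee_pos'])
E
```

```text
[ 456.55677277 -281.91253869  197.75383667]
```

View pics/s8.png

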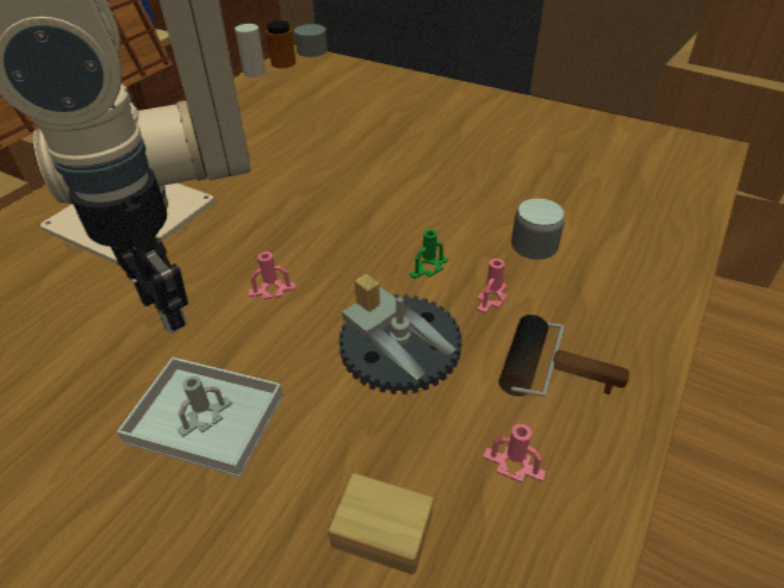

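The clip stands in the tray at (203,405) and the wedge lies flat on the gear at (400,325). The tin, roller, block and look-alikes are where they were. Handing in.

```bash
python3 -c "
from workcell import manip
print(manip.finish_job())"
```

```text
the job is handed in; nothing more can be done
None
```

The clip is off the spindle and in the parts tray, and I handed the job in with the clock at about 16.4 s of the 61 s limit.

- **Freeing the clip:** I slid the forked wedge along the gear face under both feet until the spindle was 66.6 mm ahead of the wedge's origin. The clip rose about 8 mm, so its origin was near 56 mm, just over the 55 mm needed. That height came from camera depth, good to about 2 mm. The gripper stayed off the clip until then.
- **Lifting and placing:** I pinched the tube from above with the jaws along the stand's x, clear of the clip's arms. I lifted it straight off the pin and set it down near the middle of the tray at 6.8 N contact.
- **Last checks:** The final picture shows the clip upright in the tray and the wedge flat on the gear. The ink tin, roller, block and look-alikes look unmoved by eye; I did not measure them. The gripper was clear of everything, and the highest wrist force component I read was about 10 N.
- **Disagreement:** The two fixed cameras differed by 1–2 mm on spindle and wedge positions, so I worked between the two and corrected near contact.

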